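# Clamp a die blank in the engraver's cam clamp

### The arm

A 7-joint arm with a two-finger parallel gripper is mounted at the origin on the work surface. World frame = base frame: x ahead of the robot, y to its left, z up, the work surface at z = 0. Lengths are in m, angles in rad, forces in N, time in s.
With the tool pointing down it reaches from about 0.425 to 0.875 m from the base axis. Payload 4.7 kg.
Tool frame: the origin (TCP) lies on the centre line of the jaws, within the pads' length; the fingertips stand 14 mm ahead of it and the grasp point (between the pads) lies 5 mm behind it; z points along the fingers, y is the direction in which the jaws open and shut (so a half turn about z gives the same grasp; the last joint's range is limited). The gripper opens to 87 mm and grips with 3 to 60 N. Pads are 19 mm wide; open, the fingers measure 117 mm over their backs; the gripper's body (75 mm by 190 mm) begins 51 mm behind the grasp point.
Start: joints at [-1.213, 0.321, -0.07, 1.45, 0.023, 1.371, -0.057], TCP at [0.219, 0.612, 0.237] pointing down, gripper open.
Joint ranges: [-2.86, 2.86], [-0.3, 2.09], [-1.38, 1.24], [0.06, 2.45], [-1.56, 4.7], [0.09, 2.05], [-2.69, 2.69]. Speed limits (rad/s): [2.57, 2.57, 3.14, 3.14, 3.14, 3.14, 3.14].

### API

Orientations are given as a rotation vector (axis times angle).
In Python, from bench import ctrl, optics, models gives the robot as it stands. The module is installed in compiled form; this text tells all that it offers.
- The arm moves only by the tool arm_command, never from a script. Its argument "motion" is a list of rows, each a list of 3 entries, a list of its own where there are three numbers: the shift along the tool's x, y, z in mm, then the turn, a rotation vector about the tool's x, y, z in degrees, then the closure, from 0 (fully open) to 1 (shut). In form: [[[x, y, z], [ax, ay, az], claw], ...]. A call has 1 to 8 rows; each row shifts and turns the commanded pose from where the row before left it, along the tool's axes as they then stand; what a row does not reach is not made up. A row lasts 1/12 s, in which the tool goes at most 41.7 mm and 7.16 degrees, less where a joint would pass 70% of its speed; a pose out of reach is approached as far as the arm can. A call with a gripper value outside its range is refused whole. The fingers move at their own pace and stop on an object; "force" is the grip in N (left out, the last holds). Time passes only in rows, so rows that do not move let the fingers close. It gives the time, the measured TCP pose, the force and the opening at its end, in the units of the state.
- ctrl.get_state(): the state, without advancing time (a new reading comes with each control period).
- optics.get_image(name): name is "scene" or "side" or "wrist"; returns (picture, depth): 480x640x3 uint8, blue, green, red; 480x640 float32, m along the optical axis (not along the pixel's ray), 0 where there is no reading.
- optics.camera_model(name): a dict with "fovy" (degrees; the focal length in pixels is half the picture's height over the tangent of half this angle, whatever the lens; pixels are square), "cx", "cy" (the principal point, pixels), "distortion" ([k1, k2, p1, p2, k3] as OpenCV has them; the pictures are not rectified), "rvec" (rotation vector, rad) and "tvec" (3), from world to camera coordinates, as OpenCV has them; the wrist camera has in their place "mount" (4x4, takes a point from camera to tool coordinates, whose origin is the TCP and whose axes are the flange's). Camera axes: x right, y down, z forward; pixel columns grow to the right and rows downward; lengths in m; the calibration is good to about 2 mm. A picture is of the moment at which its call begins: read the wrist's pose just before it. camera_model takes no time and is no camera call.
- ctrl.close_job(): hands the job in, once; it reports no verdict.
Trained networks look in the newest picture that a camera, given by its name, has taken for a name from the list of things; names that differ only in an ending like _2 or _b are one class to them, and where a whole thing is asked for, a point or a joint stands for the part that bears it (a point fixed in the world has none). Each returns a list of dicts, best first, with "conf" (0 to 1); they miss things now and then, are a little off and sometimes report something else, mostly with a low value. They report only what shows in the picture. A call takes as long as a camera call. They do not tell look-alikes from the thing itself.
- models.search_frame(camera, target): "location" ([x, y, z] in m, in the coordinates of the camera as it stood for that picture, good to about 4 mm: the middle of the surface that is visible of it).
- models.silhouettes(camera, target): "pixels" (480x640 bool, what is visible of it).
The state is a dict: "time": time; "joint_positions": joint angles; "qd": joint speeds; "joint_torque": joint torques, N m; "position": TCP position; "tool_rot": TCP orientation; "ft_force": force on the tool from outside, world axes, zero at the start; "torque": the same for the moment, N m; "grip_width": opening from 0.0 (shut) to 1.0 (fully open).
Only numpy, scipy, OpenCV 4.12 (cv2) and the standard library are available. Lean on these libraries where they do the work, as an engineer would, in place of code of your own. Each camera call takes 0.05 s, during which the arm holds its last target.

### The job

Set the thick brass die blank flat in the nest of the cam clamp, between the jaw and the two stop pins, and let go of it. Then crank the handle anticlockwise (seen from above), without forcing it, until the follower's roller rests in the flat dwell of the cam, so that the blank stays clamped when you let go of the handle. Leave the other things on the bench where they are.

Things in the scene. Friction and masses are not known exactly. Their poses are not given: they have to be found in the camera images.
- clamp: cam clamp, screwed to the bench: grey base plate 215 x 104 x 12 mm carrying, in a row along its x axis, an upright camshaft with a crank, a sliding follower, a sprung jaw and an aluminium bed (78 x 64 mm, top 22 mm above the bench). Origin on the camshaft's axis at bench level; x points from the shaft along the slide to the nest, z up.
- nest (a point): centre of the clamped blank: 105 mm along the clamp's x from the shaft, 9 mm above the bed, 31 mm above the bench; the clamp's axes. Two steel stop pins (8 mm thick, 12 mm tall) stand on the bed 20 mm farther along x and 14 mm to each side. With the jaw back there is 8 mm of slack: set the blank down about 4 mm short of this point, on the jaw side; the jaw then pushes it to the pins.
- jaw_face (a point): middle of the jaw's flat steel face (26 mm wide, 13 mm tall), which pushes the blank along the clamp's x. The jaw rides on a stiff spring (4.5 N per mm, 4.5 N preload) on the follower; it meets the blank after about 8 mm of travel, stands still from then on and presses with about 12 N in the dwell. A spring (5 to 14 N) returns the follower, with its brass roller (12 mm), to the cam.
- shaft (a point): point on the camshaft's axis at the height of the steel plate cam (30 mm), which lies below the crank arm. Turned anticlockwise it offers the roller a small round part, a ramp about 1 rad long, a rounded corner (lift about 12 mm), a straight flat (the dwell, about 0.5 rad of turn, lift 11 mm in its middle), then a steep shoulder that acts as a stop.
- crank (a joint): angle of crank and camshaft, rad, growing anticlockwise seen from above; 0 to 0.3 at the start. The knob stands at 1.41 rad + this angle from the clamp's x axis. How the cam is set on the shaft varies and is not measured: the middle of the dwell comes anywhere from 1.7 to 3.6 rad, so it must be felt. Let go on the ramp, it springs back; let go in the flat, it settles and stays.
- knob_mid (a point): centre of the crank's upright black knob, 22 mm in diameter, 46 mm tall, foot 68 mm above the bench, spinning freely 60 mm from the shaft's axis; the arm's top is at 66 mm. Resistance felt at the knob: under 1.5 N before the ramp, growing to 3 to 6 N at the corner, then a pull forward of 2 to 4 N into the flat, about nil in its middle, steeply over 10 N at the shoulder.
- blank_center (a point): centre of the die blank, a plain solid brass disc 40 mm in diameter and 18 mm thick, lying flat on the bench (0.15 to 0.25 kg), the largest of the small round things there.
- loupe: bystander: black eyeglass loupe, 34 mm wide, 34 mm tall; origin under its centre.
- bush: bystander: stepped steel bush, 36 mm wide at its foot, 22 mm at its top, 22 mm tall; origin under its centre.
- slug_center (a point): bystander: small brass disc, 26 mm in diameter, 10 mm thick; its centre.
- graver: bystander: graver with a wooden mushroom handle, 130 mm long, 32 mm thick, lying on the bench.
- mug: bystander: white mug, 80 mm wide, 92 mm tall; origin under its centre.
- jar: bystander: amber jar with a steel lid, 56 mm wide, 50 mm tall; origin under its centre.
- driver: bystander: screwdriver, 150 mm long, lying on the bench.
Mind the look-alikes: they are no part of the job. Leave any pink, purple or red look-alike of the clamp alone.

How it is judged:
On the way:
1. the blank lies flat in the nest between jaw and pins, let go, with the jaw still back (x of blank_center in the frame of nest between -0.011 and 0.003 m and y of blank_center in the frame of nest between -0.009 and 0.009 m and z of blank_center in the frame of nest between -0.003 and 0.003 m and angle between blank_center's own z axis and vertical below 0.08 rad and contact force between the fingers and blank below 0.3 N and x of jaw_face in the frame of nest below -0.024 m), for 0.2 s.
At the end, for the whole second after the job is handed in: The follower rests in the cam's flat: crank at rest and untouched, and the jaw presses the blank with the dwell's 8 to 16 N (on ramp or corner it would not stay so); the blank lies flat on the bed within 3 mm of the nest's centre along and across, let go (x of blank_center in the frame of nest between -0.003 and 0.003 m and y of blank_center in the frame of nest between -0.003 and 0.003 m and z of blank_center in the frame of nest between -0.002 and 0.002 m and angle between blank_center's own z axis and vertical below 0.08 rad and contact force between the fingers and blank below 0.3 N and contact force between jaw and blank between 8 and 16 N and velocity of joint crank between -0.05 and 0.05 rad/s and contact force between the fingers and crank below 0.3 N).
It fails at once if the crank is forced against the shoulder: more than 80 N between cam and follower, twice the load at the corner (contact force between cam and follower above 80 N).
It fails at once if a bystander is moved by more than 30 mm (distance of any of loupe, bush, slug_center, graver, mug, jar, driver from where it was at the start of the episode above 0.03 m).
It also fails if it takes over 72 s, if anything falls off the work surface, if the arm or the gripper's body presses on something with over 40 N, if the wrist force passes 120 N, or if a joint passes its speed limit or range.

## Working session

There is one attempt and no reset: what is moved stays moved. The work goes in short steps, Python scripts to look and compute and a tool call to move; the robot and the scene stay as the last step left them, time stands still between calls to the robot, and variables do not carry over. Pictures are saved under pics/ and viewed, and the job is handed in when it is done.

Besides the shell and the picture viewer there is one more tool, called after "Emit:" as name(argument=value, ...) on one line, values as JSON. arm_command: Moves the arm, as the interface text tells. Its arguments: {"type":"object","properties":{"motion":{"type":"array","items":{"type":"array"}},"force":{"type":"number"}},"required":["motion"]}

```bash
ls; mkdir -p pics; python3 - <<'E'
from bench import ctrl, optics, models
import cv2
s=ctrl.get_state();print(s)
for n in ("scene","side","wrist"):
    im,d=optics.get_image(n);cv2.imwrite(f"pics/{n}0.png",im)
    print(n,optics.camera_model(n))
E
```

```text
pics
{'time': 0.0, 'joint_positions': array([-1.21291208,  0.32182632, -0.07006991,  1.45167455,  0.02258286,
        1.37075825, -0.05692996]), 'qd': array([-2.07164791e-04, -6.71970469e-04, -1.42353134e-03,  1.49536502e-03,
        2.15588405e-04,  2.83995738e-04,  7.04792422e-05]), 'joint_torque': array([ 1.71232268e-04, -4.91296613e+01, -4.03988706e-01, -3.12518191e+01,
       -6.39714953e-02,  4.39231354e-02,  1.63482664e-04]), 'position': array([0.21895889, 0.61146435, 0.23545941]), 'tool_rot': array([-5.37344811e-01, -3.09505401e+00,  2.92889352e-03]), 'ft_force': array([-0.72299694, -0.84537896, -0.83659971]), 'torque': array([-0.0343025 ,  0.02308193, -0.01160494]), 'grip_width': 1.0000855811448153}
scene {'fovy': 51.02522657898775, 'cx': 319.0528833702463, 'cy': 242.62406016213433, 'distortion': array([-0.13275772,  0.        ,  0.        ,  0.        ,  0.        ]), 'rvec': array([ 1.51011651,  1.7853281 , -0.94289992]), 'tvec': array([ 0.16707125, -0.19520068,  1.80683609])}
side {'fovy': 56.83550784750505, 'cx': 323.04436988321027, 'cy': 236.90858327591303, 'distortion': array([-0.01520743,  0.        ,  0.        ,  0.        ,  0.        ]), 'rvec': array([ 0.29558964, -2.86252473,  1.05318319]), 'tvec': array([0.46590596, 0.17143558, 0.98109808])}
wrist {'fovy': 58.70430075721566, 'cx': 324.13148476582836, 'cy': 235.21023043035456, 'distortion': array([-0.01732389,  0.        ,  0.        ,  0.        ,  0.        ]), 'mount': array([[ 5.67734495e-04, -9.66732526e-01, -2.55788781e-01,
         7.10850775e-02],
       [ 9.99999838e-01,  5.39697439e-04,  1.79802002e-04,
         1.02134782e-03],
       [-3.57718941e-05, -2.55788841e-01,  9.66732676e-01,
        -1.49259541e-01],
       [ 0.00000000e+00,  0.00000000e+00,  0.00000000e+00,
         1.00000000e+00]])}
```

View pics/scene0.png

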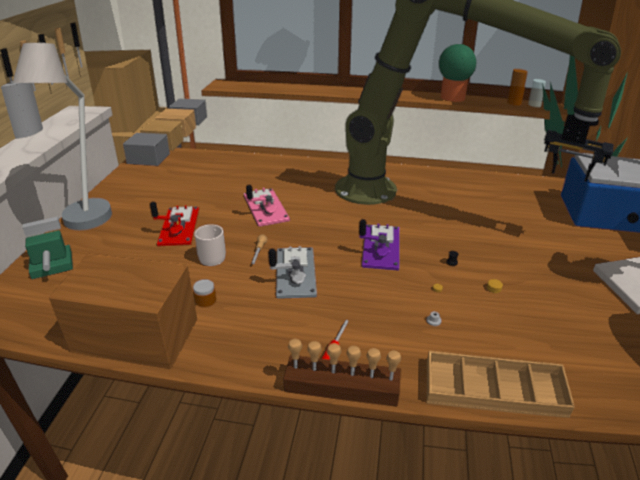

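View pics/side0.png

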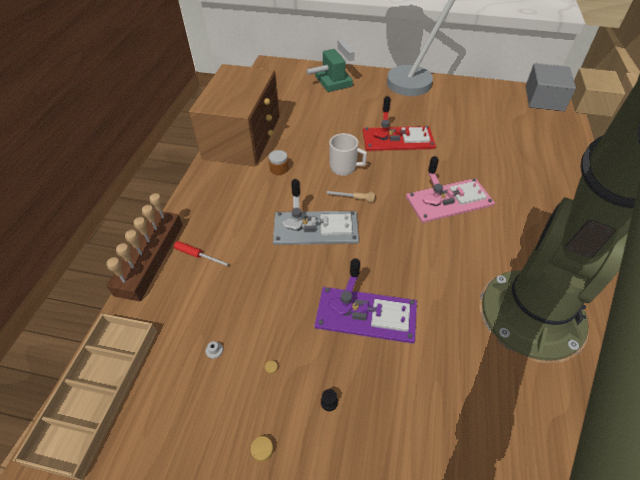

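View pics/wrist0.png

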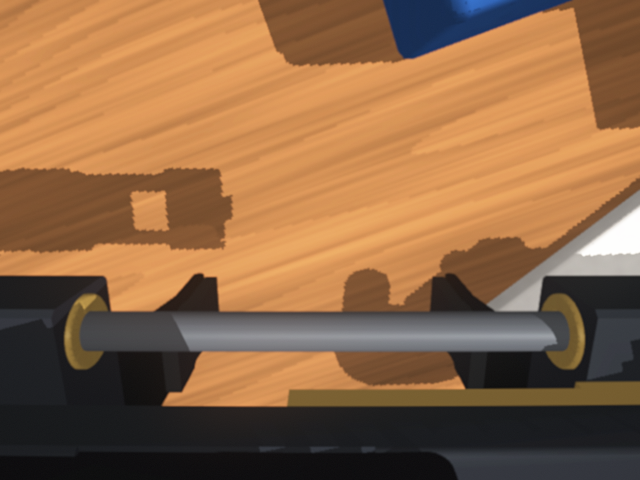

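```bash
cat > h.py <<'E'
import numpy as np, cv2
from scipy.spatial.transform import Rotation as R
from bench import ctrl, optics, models
def K(m):
    f=240/np.tan(np.radians(m["fovy"]/2)); return np.array([[f,0,m["cx"]],[0,f,m["cy"]],[0,0,1.]])
def ext(name,s=None):
    """returns R,t world->cam"""
    m=optics.camera_model(name)
    if name!="wrist": return R.from_rotvec(m["rvec"]).as_matrix(), np.array(m["tvec"])
    s=s or ctrl.get_state()
    T=np.eye(4);T[:3,:3]=R.from_rotvec(s["tool_rot"]).as_matrix();T[:3,3]=s["position"]
    W=np.linalg.inv(T@m["mount"]); return W[:3,:3],W[:3,3]
def cam2w(p,E): return E[0].T@(np.asarray(p)-E[1])
def pix2plane(name,uv,z,E):
    m=optics.camera_model(name)
    n=cv2.undistortPoints(np.array(uv,float).reshape(-1,1,2),K(m),np.array(m["distortion"]))[:,0]
    d=np.c_[n,np.ones(len(n))]@E[0]; c=-E[0].T@E[1]
    return c+d*((z-c[2])/d[:,2])[:,None]
def w2pix(name,P,E):
    m=optics.camera_model(name)
    return cv2.projectPoints(np.array(P,float).reshape(-1,1,3),cv2.Rodrigues(E[0])[0],E[1],K(m),np.array(m["distortion"]))[0][:,0]
def ortho(name,im,E,cx,cy,half,z,px=500):
    # top view: up=+x world, left=+y world
    r=np.linspace(half,-half,px); X,Y=np.meshgrid(cx+r,cy+r,indexing="ij")
    uv=w2pix(name,np.stack([X,Y,np.full_like(X,z)],-1).reshape(-1,3),E).reshape(px,px,2).astype(np.float32)
    return cv2.remap(im,uv[...,0],uv[...,1],cv2.INTER_LINEAR)
E
python3 - <<'E'
from h import *
for n in ("scene","side"):
    im,d=optics.get_image(n);E=ext(n)
    for t in ["clamp","blank_center","slug_center","loupe","bush","graver","mug","jar","driver","knob_mid","jaw_face"]:
        for r in models.search_frame(n,t)[:5]: print(n,t,round(r["conf"],2),cam2w(r["location"],E).round(3),w2pix(n,cam2w(r["location"],E),E)[0].round())
print(ctrl.get_state()["time"])
E
```

```text
scene clamp 0.94 [ 0.577 -0.142  0.005] [294. 282.]
scene clamp 0.89 [ 0.408 -0.554  0.015] [175. 231.]
scene clamp 0.7 [0.409 0.076 0.011] [380. 252.]
scene blank_center 0.58 [0.513 0.389 0.019] [493. 284.]
scene loupe 0.43 [0.417 0.286 0.018] [453. 259.]
scene bush 0.64 [0.669 0.23  0.005] [435. 320.]
scene graver 0.61 [ 0.434 -0.271  0.019] [261. 243.]
scene mug 0.86 [ 0.529 -0.391  0.058] [210. 247.]
scene mug 0.42 [0.419 0.282 0.02 ] [452. 259.]
scene jar 0.78 [ 0.7   -0.347  0.04 ] [204. 292.]
scene jar 0.41 [ 0.529 -0.394  0.058] [209. 246.]
scene knob_mid 0.63 [ 0.261 -0.351  0.092] [249. 192.]
scene knob_mid 0.59 [ 0.418 -0.602  0.09 ] [155. 211.]
scene knob_mid 0.27 [ 0.579 -0.145  0.01 ] [293. 281.]
scene jaw_face 0.4 [ 0.509 -0.149  0.036] [296. 258.]
side clamp 0.95 [0.367 0.083 0.014] [364. 314.]
side clamp 0.81 [ 0.369 -0.551  0.016] [394. 138.]
side clamp 0.77 [ 0.203 -0.307  0.016] [446. 200.]
side clamp 0.62 [ 0.532 -0.136  0.015] [312. 229.]
side blank_center 0.79 [0.504 0.394 0.018] [262. 448.]
side blank_center 0.31 [ 0.58  -0.141  0.068] [294. 210.]
side slug_center 0.64 [0.537 0.242 0.01 ] [269. 367.]
side slug_center 0.41 [0.659 0.225 0.008] [215. 348.]
side loupe 0.74 [0.403 0.289 0.033] [329. 399.]
side loupe 0.71 [ 0.678 -0.345  0.04 ] [278. 161.]
side bush 0.61 [0.658 0.225 0.009] [216. 348.]
side graver 0.79 [ 0.428 -0.269  0.023] [361. 196.]
side mug 0.9 [ 0.5   -0.377  0.065] [342. 155.]
side jar 0.92 [ 0.681 -0.342  0.039] [277. 162.]
side driver 0.72 [ 0.807 -0.006  0.02 ] [191. 249.]
side knob_mid 0.68 [0.402 0.027 0.108] [355. 265.]
side knob_mid 0.5 [ 0.409 -0.606  0.097] [385. 104.]
side jaw_face 0.58 [ 0.504 -0.154  0.038] [325. 219.]
side jaw_face 0.45 [0.341 0.073 0.038] [377. 306.]
side jaw_face 0.38 [ 0.336 -0.566  0.034] [406. 131.]
1.35
```

```bash
python3 - <<'E'
from h import *
out=[]
for n in ("scene","side"):
    im,d=optics.get_image(n);E=ext(n)
    o=ortho(n,im,E,0.545,-0.14,0.16,0.012,400)
    out.append(o)
    # plate mask: grey pixels near z=12mm by depth
    m=optics.camera_model(n)
    hsv=cv2.cvtColor(o,cv2.COLOR_BGR2HSV)
    mk=((hsv[...,1]<70)&(hsv[...,2]>60)).astype(np.uint8)*255
    out.append(cv2.cvtColor(mk,cv2.COLOR_GRAY2BGR))
cv2.imwrite("pics/ortho0.png",np.vstack([np.hstack(out[:2]),np.hstack(out[2:])])[:, :][::1] if 0 else cv2.resize(np.vstack([np.hstack(out[:2]),np.hstack(out[2:])]),(600,600)))
E
```

```text
(no output)
```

View pics/ortho0.png

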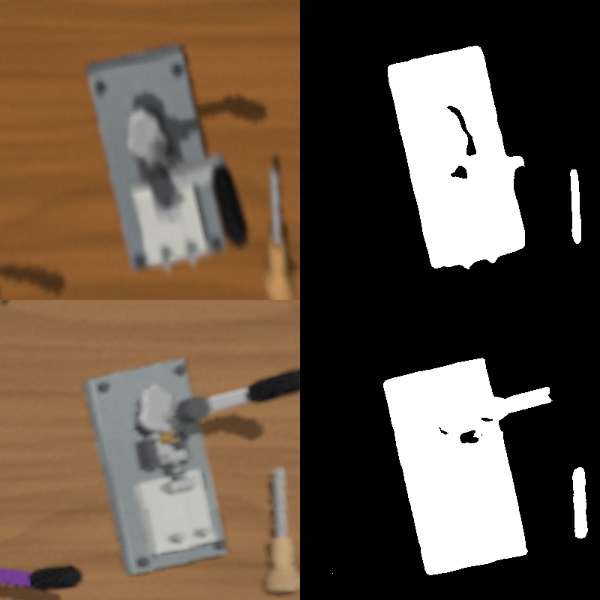

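Emit:
arm_command(motion=[[[-34.6,-10.9,10.5],[0,0,0],0],[[-34.6,-10.9,10.5],[0,0,0],0],[[-34.6,-10.9,10.5],[0,0,0],0],[[-34.6,-10.9,10.5],[0,0,0],0],[[-34.6,-10.9,10.5],[0,0,0],0],[[-34.6,-10.9,10.5],[0,0,0],0],[[-34.6,-10.9,10.5],[0,0,0],0],[[-34.6,-10.9,10.5],[0,0,0],0]])

```text
time: 2.12
position: [0.4516, 0.4354, 0.1524]
tool_rot: [0.537, 3.095, 0.001]
ft_force: [0.0, 0.6, -0.1]
grip_width: 0.999
```

Emit:
arm_command(motion=[[[-34.6,-10.9,10.5],[0,0,0],0],[[-34.6,-10.9,10.5],[0,0,0],0],[[0,0,0],[0,0,0],0],[[0,0,0],[0,0,0],0]])

```text
time: 2.45
position: [0.5104, 0.3894, 0.1306]
tool_rot: [0.547, 3.094, -0.003]
ft_force: [-1.3, 1.2, 0.8]
grip_width: 1.002
```

```bash
python3 - <<'E'
from h import *
s=ctrl.get_state();E=ext("wrist",s);im,d=optics.get_image("wrist");cv2.imwrite("pics/w1.png",im)
print(s["time"],s["position"],s["tool_rot"],s["joint_positions"].round(3),s["ft_force"])
r=models.silhouettes("wrist","blank_center")
for q in r:
    mk=q["pixels"].astype(np.uint8);c,_=cv2.findContours(mk,0,2);c=max(c,key=cv2.contourArea)
    P=pix2plane("wrist",c[:,0],0.018,E)
    (cc,rad)=cv2.minEnclosingCircle((P[:,:2]*1000).astype(np.float32));print(q["conf"],cc,rad,P[:,:2].mean(0), P[:,:2].min(0),P[:,:2].max(0),c[:,0].mean(0))
im2=im.copy()
for q in r[:1]: im2[q["pixels"]]=im2[q["pixels"]]//2+np.array([0,127,0],np.uint8)
cv2.imwrite("pics/w1m.png",im2)
E
```

```text
2.45 [0.51035263 0.38938946 0.13062497] [ 0.54661502  3.0936093  -0.00334325] [-0.781  0.371  0.109  1.604 -0.041  1.171  0.558] [-1.3195052   1.2138075   0.77026418]
0.77 (504.1934814453125, 396.8764343261719) 20.8813533782959 [0.50468335 0.39808301] [0.4833187 0.3775077] [0.52486188 0.41661843] [332.69318182 224.875     ]
```

View pics/w1m.png

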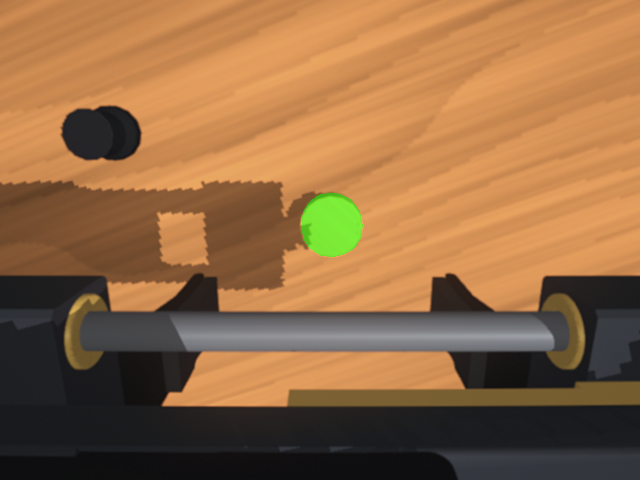

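Emit:
arm_command(motion=[[[7.4,4.2,0],[0,0,0],0],[[0,0,35],[0,0,0],0],[[0,0,35],[0,0,0],0.2],[[0,0,28],[0,0,0],0.3],[[0,0,14],[0,0,0],0.3],[[0,0,0],[0,0,0],0.35],[[0,0,0],[0,0,0],0.35]], force=20)

```text
time: 3.13
position: [0.5019, 0.4007, 0.0203]
tool_rot: [-0.534, -3.096, -0.001]
ft_force: [0.2, 0.0, 0.4]
grip_width: 0.712
```

Emit:
arm_command(motion=[[[0,0,0],[0,0,0],1],[[0,0,0],[0,0,0],1],[[0,0,0],[0,0,0],1],[[0,0,0],[0,0,0],1]])

```text
time: 3.47
position: [0.5032, 0.399, 0.0209]
tool_rot: [0.538, 3.094, 0.001]
ft_force: [-1.8, -1.6, 4.0]
grip_width: 0.454
```

```bash
python3 - <<'E'
from h import *
s=ctrl.get_state();im,d=optics.get_image("side");cv2.imwrite("pics/s1.png",im[330:,100:400].repeat(2,0).repeat(2,1))
im,d=optics.get_image("wrist");cv2.imwrite("pics/w2.png",im)
print(s["time"],s["position"],s["tool_rot"],s["ft_force"],s["grip_width"])
E
```

```text
3.4667 [0.50315031 0.39902781 0.02093422] [5.37764732e-01 3.09424653e+00 8.69283024e-04] [-1.80469751 -1.59914965  4.01491083] 0.45399718289799984
```

View pics/w2.png

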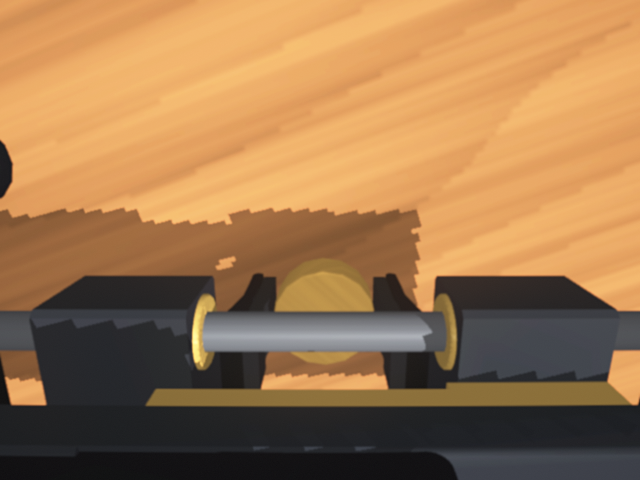

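Emit:
arm_command(motion=[[[0,0,-15],[0,0,0],1],[[0,0,-40],[0,0,0],1],[[0,0,-40],[0,0,0],1],[[0,0,-40],[0,0,0],1],[[-10,-30,-25],[0,0,0],1],[[-12.1,-38,0],[0,0,0],1],[[-12.1,-38,0],[0,0,0],1],[[-12.1,-38,0],[0,0,0],1]])

```text
time: 4.23
position: [0.4973, 0.2466, 0.1798]
tool_rot: [0.536, 3.095, 0.001]
ft_force: [0.7, -0.6, -2.7]
grip_width: 0.451
```

Emit:
arm_command(motion=[[[-12.1,-38,0],[0,0,0],1],[[-12.1,-38,0],[0,0,0],1],[[-12.1,-38,0],[0,0,0],1],[[-12.1,-38,0],[0,0,0],1],[[-12.1,-38,0],[0,0,0],1],[[-12.1,-38,0],[0,0,0],1],[[-12.1,-38,0],[0,0,0],1],[[-12.1,-38,0],[0,0,0],1]])

```text
time: 4.9
position: [0.4856, -0.0726, 0.1795]
tool_rot: [0.537, 3.095, 0.001]
ft_force: [-0.1, -0.9, -1.6]
grip_width: 0.448
```

Emit:
arm_command(motion=[[[-12,-38,0],[0,0,0],1],[[-12,-38,0],[0,0,0],1],[[0,0,0],[0,0,-7],1],[[0,0,0],[0,0,-7],1],[[0,0,0],[0,0,-7],1],[[0,0,0],[0,0,-7],1],[[0,0,0],[0,0,-4],1],[[0,0,0],[0,0,0],1]])

```text
time: 5.57
position: [0.483, -0.1504, 0.1792]
tool_rot: [0.339, -3.123, -0.001]
ft_force: [0.6, -0.1, -2.4]
grip_width: 0.449
```

```bash
python3 - <<'E'
from h import *
s=ctrl.get_state();E=ext("wrist",s);im,d=optics.get_image("wrist");cv2.imwrite("pics/w3.png",im);np.savez("w3.npz",im=im,d=d,R=E[0],t=E[1])
print(s["time"],s["position"],s["tool_rot"],s["joint_positions"].round(3),s["ft_force"],s["grip_width"])
E
```

```text
5.5667 [ 0.48298246 -0.15038926  0.17917705] [ 3.38849710e-01 -3.12301135e+00 -6.77980720e-04] [-0.245  0.046  0.512  1.896 -0.024  1.206  2.062] [ 0.60274152 -0.05196225 -2.43606748] 0.4488931606519021
```

View pics/w3.png

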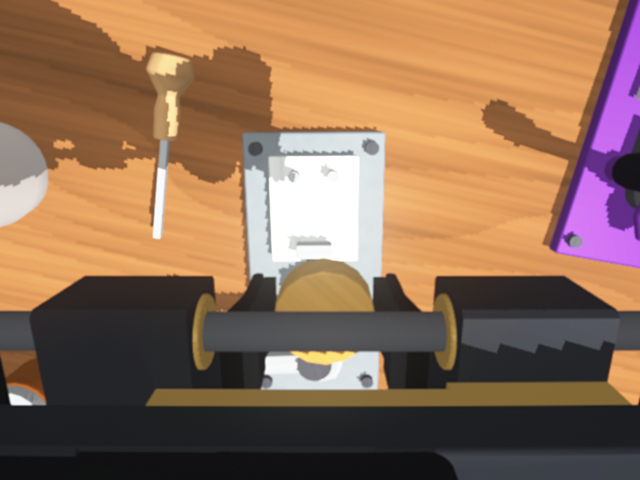

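```bash
python3 - <<'E'
from h import *
f=np.load("w3.npz");im=f["im"];c=im[120:275,230:400];cv2.imwrite("pics/w3c.png",cv2.resize(c,None,fx=4,fy=3.8 if 0 else 4,interpolation=cv2.INTER_CUBIC)[:600])
d=f["d"]; E=(f["R"],f["t"])
for uv in [(320,200),(256,149),(294,176),(313,241),(320,300)]:
    z=d[uv[1],uv[0]];m=optics.camera_model("wrist");n=cv2.undistortPoints(np.array([[uv]],float),K(m),m["distortion"])[0,0]
    print(uv,z,cam2w(np.r_[n*z,z],E).round(4))
E
```

```text
(320, 200) 0.30972955 [ 0.4678 -0.155   0.0225]
(256, 149) 0.30521125 [ 0.4424 -0.2075  0.0176]
(294, 176) 0.29373696 [ 0.4533 -0.1764  0.034 ]
(313, 241) 0.31670535 [ 0.4988 -0.1536  0.0234]
(320, 300) 0.16330838 [ 0.4785 -0.1514  0.1769]
```

View pics/w3c.png

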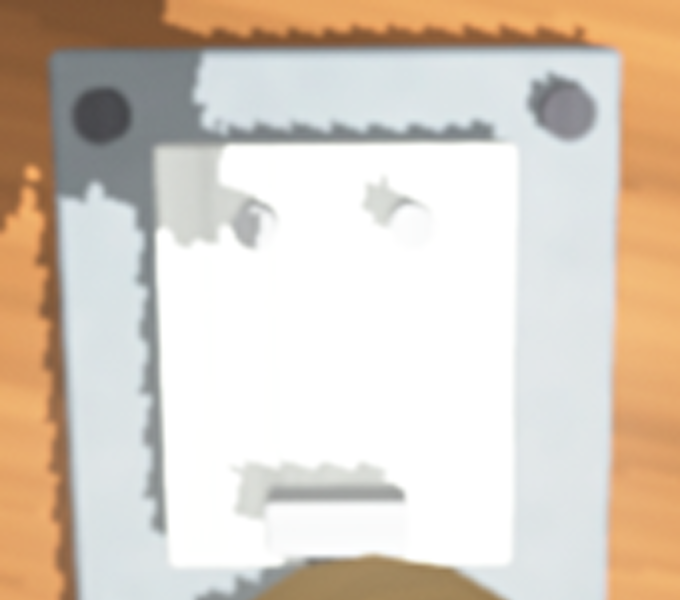

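```bash
cat >> h.py <<'E'
def cloud(name,d,E):
    m=optics.camera_model(name)
    v,u=np.mgrid[0:480,0:640];n=cv2.undistortPoints(np.stack([u,v],-1).reshape(-1,1,2).astype(float),K(m),np.array(m["distortion"]))[:,0].reshape(480,640,2)
    return (np.dstack([n*d[...,None],d])-E[1])@E[0]
E
python3 - <<'E'
from h import *
f=np.load("w3.npz");d=f["d"];E=(f["R"],f["t"]);W=cloud("wrist",d,E)
roi=np.zeros((480,640),bool);roi[120:275,230:400]=1
a=R.from_rotvec(ctrl.get_state()["tool_rot"]).as_matrix(); T=ctrl.get_state()["position"]; print(a.round(4))
z=W[...,2]
mk=(roi&(z>0.030)&(z<0.08)).astype(np.uint8)
n,l,st,ce=cv2.connectedComponentsWithStats(mk)
for i in range(1,n):
    if st[i,4]<8: continue
    P=W[l==i];top=P[P[:,2]>P[:,2].max()-0.003]
    print(st[i],ce[i].round(1),"top",top.mean(0).round(4),len(top),"z",P[:,2].max().round(4), "tool",((top.mean(0)-T)@a).round(4))
bed=roi&(abs(z-0.0225)<0.0015); P=W[bed];print("bed z",P[:,2].mean())
r=cv2.minAreaRect((P[:,:2]*1000).astype(np.float32));print("bed",r)
pl=roi&(abs(z-0.0125)<0.003);print("plate z",W[pl][:,2].mean())
# whole plate bed angle
E
```

```text
[[-9.774e-01 -2.113e-01 -2.000e-04]
 [-2.113e-01  9.774e-01  4.000e-04]
 [ 1.000e-04  4.000e-04 -1.000e+00]]
[288 171  12  13 119] [293.4 176.7] top [ 0.454  -0.1767  0.035 ] 108 z 0.0363 tool [ 0.0339 -0.0196  0.1443]
[328 171  12  12 116] [333.2 176.5] top [ 0.4479 -0.1498  0.0352] 101 z 0.0368 tool [0.0342 0.0079 0.1441]
[296 243  37  18 572] [314.2 250.9] top [ 0.5028 -0.1515  0.0371] 461 z 0.0389 tool [-0.0191 -0.0053  0.1422]
bed z 0.022946573852450688
bed ((476.14654541015625, -157.6212158203125), (78.42029571533203, 64.02388000488281), 12.753994941711426)
plate z 0.013034919613356132
```

```bash
python3 - <<'E'
from h import *
f=np.load("w3.npz");d=f["d"];E=(f["R"],f["t"]);W=cloud("wrist",d,E);im=f["im"]
s=ctrl.get_state();a=R.from_rotvec(s["tool_rot"]).as_matrix(); T=s["position"]
Q=(W-T)@a
hsv=cv2.cvtColor(im,cv2.COLOR_BGR2HSV)
mk=(abs(Q[...,2]-0.003)<0.003)&(abs(Q[...,0])<0.04)&(abs(Q[...,1])<0.024)
v,u=np.nonzero(mk);print(len(v),v.min(),v.max(),u.min(),u.max(),Q[mk].min(0),Q[mk].max(0),np.median(Q[mk],0))
for r in range(255,370,6):
    c=np.nonzero(mk[r])[0]
    if len(c): print(r,c.min(),c.max(),Q[r,c.min()].round(4),Q[r,c.max()].round(4))
E
```

```text
4146 268 364 257 383 [-2.39573959e-02 -2.39795719e-02  5.95674084e-06] [0.01663289 0.02399008 0.00599628] [0.00609494 0.00154064 0.00207699]
273 302 346 [ 0.0144 -0.0069  0.0056] [0.0145 0.01   0.0056]
279 259 356 [ 0.0118 -0.0236  0.0058] [0.0126 0.0137 0.0041]
285 259 382 [ 0.0116 -0.0228  0.0001] [0.0101 0.0238 0.0043]
291 273 376 [ 0.0082 -0.0179  0.0025] [0.0086 0.0213 0.0019]
297 273 376 [ 0.006  -0.0179  0.0018] [0.0062 0.0213 0.0018]
303 273 376 [ 0.0035 -0.0179  0.0018] [0.0039 0.0214 0.0014]
309 273 376 [ 0.0016 -0.0179  0.0006] [0.0018 0.0213 0.0004]
357 299 350 [-0.0203 -0.0083  0.0031] [-0.0198  0.012   0.0024]
363 316 333 [-0.0217 -0.0015  0.0009] [-0.022   0.0052  0.0015]
```

Emit:
arm_command(motion=[[[13,-7.5,0],[0,0,-0.5],1],[[0,0,35],[0,0,0],1],[[0,0,35],[0,0,0],1],[[0,0,30],[0,0,0],1],[[0,0,8],[0,0,0],1],[[0,0,0],[0,0,0],1],[[0,0,0],[0,0,0],1]])

```text
time: 6.2
position: [0.4728, -0.1608, 0.0723]
tool_rot: [-0.349, 3.122, -0.001]
ft_force: [-0.3, -0.7, -1.4]
grip_width: 0.452
```

```bash
cat > look.py <<'E'
from h import *
import sys
s=ctrl.get_state();E=ext("wrist",s);im,d=optics.get_image("wrist");W=cloud("wrist",d,E)
cv2.imwrite("pics/%s.png"%sys.argv[1],im)
a=R.from_rotvec(s["tool_rot"]).as_matrix(); T=s["position"];Q=(W-T)@a;z=W[...,2]
print(s["time"],T,a[:,0],s["ft_force"],s["grip_width"])
mk=((z>0.030)&(z<0.045)).astype(np.uint8);mk[275:]=0
n,l,st,ce=cv2.connectedComponentsWithStats(mk)
for i in range(1,n):
    if st[i,4]<20: continue
    P=Q[l==i];top=P[P[:,2]<P[:,2].min()+0.003];print(st[i],ce[i].round(1),"top tool",top.mean(0).round(4),"world",(T+a@top.mean(0)).round(4))
mk=(abs(Q[...,2]-0.003)<0.003)&(abs(Q[...,0])<0.04)&(abs(Q[...,1])<0.022)
for r in [267,270,273,276,352,355,358,361,364]:
    c=np.nonzero(mk[r])[0]
    if len(c): print(r,c.min(),c.max(),Q[r,c.min()].round(4),Q[r,c.max()].round(4))
E
python3 look.py w4
```

```text
6.2 [ 0.47277369 -0.16077784  0.07234178] [-9.75350190e-01 -2.20662069e-01 -5.08649867e-04] [-0.34335359 -0.66014195 -1.37247606] 0.4520117123846508
[  74   43   43   43 1022] [94.7 65.8] top tool [ 0.0931 -0.0954  0.0401] world [ 0.403  -0.2743  0.0322]
[287 223  18  20 281] [295.4 232. ] top tool [ 0.022  -0.0115  0.0371] world [ 0.4539 -0.1769  0.0352]
[347 223  18  20 279] [355.5 232.2] top tool [0.022  0.0159 0.0372] world [ 0.4478 -0.1501  0.0351]
270 308 341 [ 0.0155 -0.0046  0.0057] [0.0155 0.0081 0.0058]
273 301 346 [ 0.0143 -0.0073  0.0057] [0.0145 0.01   0.005 ]
276 297 351 [ 0.0131 -0.0089  0.0057] [0.0134 0.0119 0.0048]
352 291 358 [-0.0178 -0.0115  0.0024] [-0.0174  0.015   0.0019]
355 295 353 [-0.0189 -0.0099  0.0021] [-0.0195  0.0132  0.003 ]
358 301 349 [-0.0205 -0.0076  0.0025] [-0.0203  0.0115  0.0021]
361 306 343 [-0.0218 -0.0056  0.0024] [-0.0213  0.0091  0.0016]
364 322 329 [-0.0228  0.0008  0.0019] [-0.0226  0.0036  0.0015]
```

View pics/w4.png

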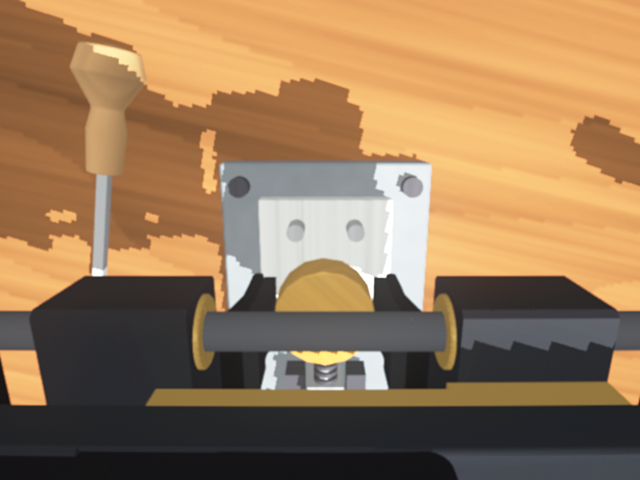

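Emit:
arm_command(motion=[[[0.5,0.3,15],[0,0,0],1],[[0,0,9],[0,0,0],1],[[0,0,2],[0,0,0],1],[[0,0,0],[0,0,0],1],[[0,0,0],[0,0,0],1]])

```text
time: 6.67
position: [0.4722, -0.1605, 0.0463]
tool_rot: [-0.35, 3.121, -0.0]
ft_force: [-1.0, -0.5, -1.9]
grip_width: 0.452
```

Emit:
arm_command(motion=[[[0,0,1],[0,0,0],1],[[0,0,0],[0,0,0],1],[[0,0,0],[0,0,0],1]])

```text
time: 6.92
position: [0.4719, -0.1605, 0.0449]
tool_rot: [-0.35, 3.121, -0.0]
ft_force: [0.6, -0.2, -2.7]
grip_width: 0.449
```

Emit:
arm_command(motion=[[[0,0,1],[0,0,0],1],[[0,0,0],[0,0,0],1],[[0,0,0],[0,0,0],1]])

```text
time: 7.17
position: [0.4716, -0.1604, 0.0435]
tool_rot: [0.35, -3.122, -0.0]
ft_force: [0.1, 0.1, -1.8]
grip_width: 0.452
```

Emit:
arm_command(motion=[[[0,0,0.7],[0,0,0],1],[[0,0,0],[0,0,0],1],[[0,0,0],[0,0,0],1]])

```text
time: 7.42
position: [0.4717, -0.1604, 0.0429]
tool_rot: [-0.35, 3.122, 0.0]
ft_force: [0.3, 0.0, -1.2]
grip_width: 0.452
```

Emit:
arm_command(motion=[[[0,0,0.7],[0,0,0],1],[[0,0,0],[0,0,0],1],[[0,0,0],[0,0,0],1]])

```text
time: 7.67
position: [0.4717, -0.1604, 0.0429]
tool_rot: [-0.35, 3.122, 0.001]
ft_force: [-2.3, -0.0, 5.1]
grip_width: 0.452
```

Emit:
arm_command(motion=[[[0,0,0],[0,0,0],0.45],[[0,0,0],[0,0,0],0.35],[[0,0,0],[0,0,0],0.35],[[0,0,-6],[0,0,0],0.35],[[0,0,-20],[0,0,0],0.35],[[0,0,-40],[0,0,0],0.35],[[-10,0,-40],[0,0,0],0.35],[[-40,0,0],[0,0,0],0.35]])

```text
time: 8.33
position: [0.5217, -0.1535, 0.1584]
tool_rot: [-0.339, 3.109, -0.002]
ft_force: [0.8, -2.0, 2.2]
grip_width: 0.652
```

Emit:
arm_command(motion=[[[-30,0,0],[0,0,0],0.35],[[0,0,0],[0,0,0],0.35],[[0,0,0],[0,0,0],0.35]])

```text
time: 8.58
position: [0.5506, -0.1418, 0.1481]
tool_rot: [0.353, -3.121, 0.001]
ft_force: [-1.2, 0.5, -0.1]
grip_width: 0.651
```

```bash
python3 look.py w5; python3 - <<'E'
from h import *
im,d=optics.get_image("side");cv2.imwrite("pics/s5.png",cv2.resize(im[160:260,240:400],None,fx=4,fy=4,interpolation=cv2.INTER_CUBIC))
E
```

```text
8.5833 [ 0.55059496 -0.14184024  0.14812905] [-9.74670655e-01 -2.23644355e-01  5.62002418e-04] [-1.21873211  0.52123722 -0.11379424] 0.6506158751520111
[293  59  15  16 175] [299.9  66.2] top tool [ 0.102  -0.0125  0.1129] world [ 0.4539 -0.1769  0.0353]
[341  59  14  16 172] [347.4  66.2] top tool [0.1018 0.0151 0.1129] world [ 0.4479 -0.1499  0.0352]
[ 290   74   69   71 3790] [323.9 109. ] top tool [0.0776 0.0017 0.1065] world [ 0.4746 -0.1576  0.0416]
[ 302  151   43   66 1790] [323.1 180.2] top tool [0.0361 0.0012 0.111 ] world [ 0.5151 -0.1489  0.0372]
[ 301  230   63   45 1337] [329.4 256.4] top tool [-0.004   0.0009  0.1089] world [ 0.5543 -0.1401  0.0392]
```

View pics/w5.png

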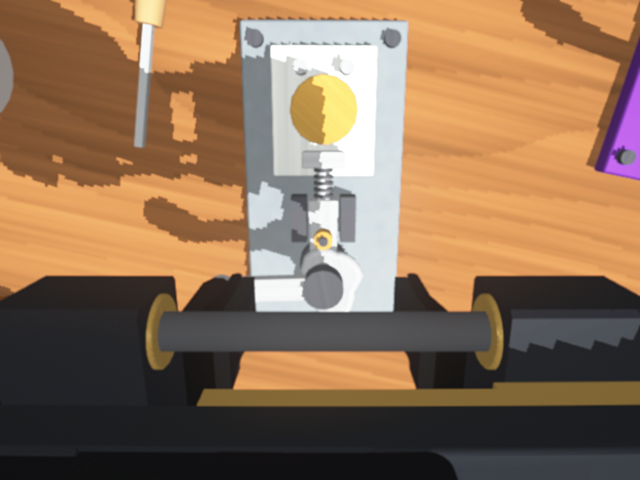

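View pics/s5.png

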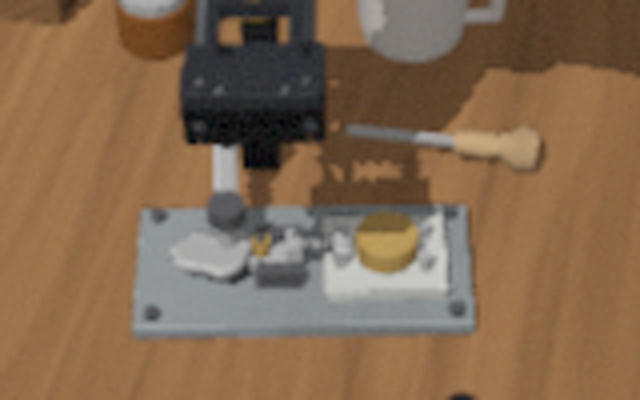

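Emit:
arm_command(motion=[[[-30,0,-20],[0,0,0],0.35],[[-30,0,-20],[0,0,0],0.35],[[0,0,0],[0,0,0],0.35],[[0,0,0],[0,0,0],0.35]])

```text
time: 9.02
position: [0.6087, -0.1296, 0.189]
tool_rot: [-0.351, 3.121, -0.001]
ft_force: [-0.2, -0.8, -0.8]
grip_width: 0.654
```

```bash
cat > look2.py <<'E'
from h import *
import sys
s=ctrl.get_state();E=ext("wrist",s);im,d=optics.get_image("wrist");W=cloud("wrist",d,E)
cv2.imwrite("pics/%s.png"%sys.argv[1],im)
a=R.from_rotvec(s["tool_rot"]).as_matrix(); T=s["position"];Q=(W-T)@a;z=W[...,2]
print(s["time"],T,a[:,0],s["ft_force"],s["grip_width"])
for lo,hi in ((0.030,0.045),(0.060,0.085),(0.095,0.12)):
    mk=((z>lo)&(z<hi)).astype(np.uint8);mk[275:]=0
    n,l,st,ce=cv2.connectedComponentsWithStats(mk)
    for i in range(1,n):
        if st[i,4]<60: continue
        P=Q[l==i];top=P[P[:,2]<np.percentile(P[:,2],5)+0.003];c,rad=cv2.minEnclosingCircle((top[:,:2]*1000).astype(np.float32));print(lo,st[i],"z",(T[2]-np.median(top[:,2])).round(4),"top tool",top.mean(0).round(4),"world",(T+a@top.mean(0)).round(4),"circ",np.round(c,1),round(rad,1))
E
python3 look2.py w6
```

```text
9.0167 [ 0.60874903 -0.12960815  0.18899476] [-0.9750665  -0.22190948 -0.00122774] [-0.16084119 -0.77577834 -0.78644634] 0.6535229561874658
0.03 [  0   0  18  29 309] z 0.0408 top tool [ 0.1437 -0.2043  0.1479] world [ 0.5142 -0.3608  0.0411] circ [ 142.8 -205.2] 4.6
0.03 [ 295    0   61   50 2581] z 0.0412 top tool [0.1332 0.0022 0.1477] world [ 0.4786 -0.1571  0.0411] circ [136.8   2.2] 20.1
0.03 [ 306   56   39   63 1522] z 0.0371 top tool [0.0953 0.0021 0.1519] world [ 0.5156 -0.1488  0.0369] circ [93.9  2.4] 22.5
0.03 [ 306  134   56   87 1960] z 0.0352 top tool [0.0288 0.0099 0.1536] world [ 0.5786 -0.1264  0.0353] circ [32.   3.8] 30.8
0.03 [   0  214   53   61 1161] z 0.0428 top tool [-0.0142 -0.2141  0.1462] world [ 0.6703 -0.3353  0.043 ] circ [ -16.9 -222.1] 23.0
0.06 [ 221  157  123   40 2747] z 0.079 top tool [ 0.039  -0.0489  0.1101] world [ 0.5817 -0.186   0.0788] circ [ 40.3 -25.8] 34.7
0.095 [ 195  168   44   42 1446] z 0.115 top tool [ 0.0352 -0.0576  0.0741] world [ 0.5873 -0.1936  0.1149] circ [ 35.2 -57.6] 9.3
```

View pics/w6.png

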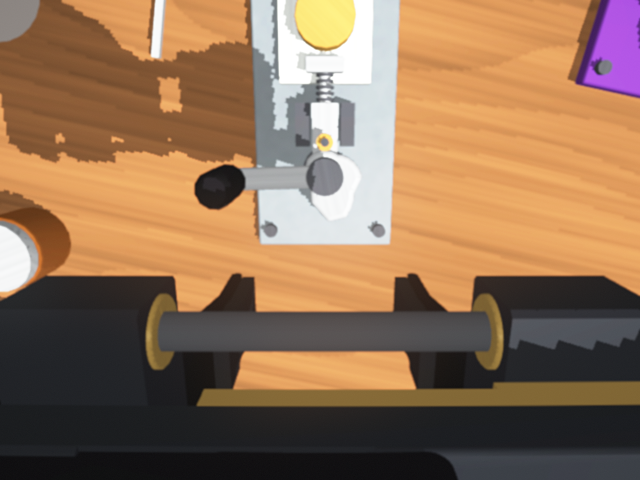

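Emit:
arm_command(motion=[[[17,-29,0],[0,0,0],0.35],[[18,-30,0],[0,0,0],0.35],[[0,0,35],[0,0,0],0.35],[[0,0,35],[0,0,0],0.35],[[0,0,20],[0,0,0],0.35],[[0,0,3],[0,0,0],0.35],[[0,0,0],[0,0,0],0.5],[[0,0,0],[0,0,0],0.5]], force=12)

```text
time: 9.73
position: [0.5869, -0.1953, 0.0962]
tool_rot: [-0.349, 3.121, -0.001]
ft_force: [-0.1, 0.1, 0.7]
grip_width: 0.568
```

```bash
python3 - <<'E'
from h import *
s=ctrl.get_state();im,d=optics.get_image("wrist");cv2.imwrite("pics/w7.png",im)
print(s["position"],s["ft_force"],s["joint_positions"].round(2))
E
```

```text
[ 0.58688317 -0.19532872  0.09619399] [-0.1289987   0.06971171  0.67985295] [-0.14  0.39  0.51  1.71 -0.21  1.1   2.23]
```

View pics/w7.png

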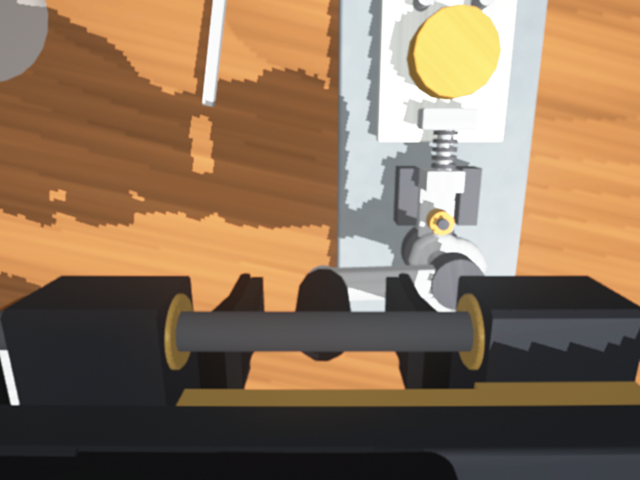

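Emit:
arm_command(motion=[[[0,0,0],[0,0,0],1],[[0,0,0],[0,0,0],1],[[0,0,0],[0,0,0],1],[[0,0,0],[0,0,0],1]], force=15)

```text
time: 10.12
position: [0.5875, -0.1947, 0.0959]
tool_rot: [-0.35, 3.121, -0.0]
ft_force: [0.0, 0.4, -0.2]
grip_width: 0.287
```

```bash
cat > st.py <<'E'
from h import *
S=np.array([0.5735,-0.1373]);yaw=np.radians(192.75)
s=ctrl.get_state();p=s["position"];r=p[:2]-S;th=(np.arctan2(r[1],r[0])-yaw)%(2*np.pi)
er=r/np.linalg.norm(r);et=np.array([-er[1],er[0]]);f=s["ft_force"]
a=R.from_rotvec(s["tool_rot"]).as_matrix()
print("t",round(s["time"],2),"r",(np.linalg.norm(r)*1000).round(1),"crank",round(th-1.41,3),"ft",round(f[:2]@et,2),"fr",round(f[:2]@er,2),"fz",round(f[2],2),"z",p[2].round(4),"grip",round(s["grip_width"],3),"th",round(th,3),"j7",s["joint_positions"][6].round(2),f.round(1))
import sys
# plan: steps of ds mm on arc of radius 60 from current point, in tool axes
ds=float(sys.argv[1]) if len(sys.argv)>1 else 4
for k in range(1,9):
    A=th+(k-1)*ds/60;B=th+k*ds/60
    r0=np.linalg.norm(r)*1000 if k==1 else 60
    w=lambda A,q:q*np.array([np.cos(A+yaw),np.sin(A+yaw)])
    dv=w(B,60)-w(A,r0);print((a[:2,:2].T@dv).round(1).tolist(),end=" ")
print()
E
python3 st.py 4
```

```text
t 10.12 r 59.1 crank 0.178 ft 0.1 fr -0.38 fz -0.23 z 0.0959 grip 0.287 th 1.588 j7 2.23 [ 0.   0.4 -0.2]
[-4.0, -0.7] [-4.0, 0.5] [-3.9, 0.7] [-3.9, 1.0] [-3.8, 1.2] [-3.7, 1.5] [-3.6, 1.7] [-3.5, 2.0]
```

Emit:
arm_command(motion=[[[0,0,0],[0,0,0],1],[[-4,0.2,0],[0,0,0],1],[[-4,0.5,0],[0,0,0],1],[[-3.9,0.7,0],[0,0,0],1],[[-3.9,1.0,0],[0,0,0],1]])

```text
time: 10.53
position: [0.6031, -0.1894, 0.0958]
tool_rot: [-0.35, 3.121, -0.002]
ft_force: [0.2, -2.9, 4.6]
grip_width: 0.247
```

```bash
python3 st.py 4
```

```text
t 10.53 r 59.9 crank 0.455 ft -1.23 fr 2.65 fz 4.6 z 0.0958 grip 0.247 th 1.865 j7 2.22 [ 0.2 -2.9  4.6]
[-3.8, 1.2] [-3.7, 1.5] [-3.6, 1.8] [-3.5, 2.0] [-3.3, 2.2] [-3.2, 2.5] [-3.0, 2.7] [-2.8, 2.9]
```

Emit:
arm_command(motion=[[[-3.8,1.2,0],[0,0,0],1],[[-3.7,1.5,0],[0,0,0],1],[[-3.6,1.7,0],[0,0,0],1],[[-3.5,2.0,0],[0,0,0],1],[[0,0,0],[0,0,0],1]])

```text
time: 10.95
position: [0.6168, -0.1783, 0.0958]
tool_rot: [-0.352, 3.119, -0.0]
ft_force: [2.0, -1.7, 4.3]
grip_width: 0.246
```

```bash
python3 st.py 4
```

```text
t 10.95 r 59.6 crank 0.751 ft 0.14 fr 2.61 fz 4.28 z 0.0958 grip 0.246 th 2.161 j7 2.2 [ 2.  -1.7  4.3]
[-3.5, 2.0] [-3.1, 2.5] [-2.9, 2.7] [-2.7, 2.9] [-2.5, 3.1] [-2.3, 3.3] [-2.1, 3.4] [-1.9, 3.5]
```

Emit:
arm_command(motion=[[[-3.4,1.7,0],[0,0,0],1],[[-3.1,2.5,0],[0,0,0],1],[[-2.9,2.7,0],[0,0,0],1],[[-2.7,2.9,0],[0,0,0],1],[[0,0,0],[0,0,0],1]])

```text
time: 11.37
position: [0.6257, -0.1657, 0.0958]
tool_rot: [-0.352, 3.12, 0.001]
ft_force: [1.5, -1.4, 6.7]
grip_width: 0.249
```

```bash
python3 st.py 4
```

```text
t 11.37 r 59.4 crank 1.01 ft -0.54 fr 2.01 fz 6.65 z 0.0958 grip 0.249 th 2.42 j7 2.18 [ 1.5 -1.4  6.7]
[-3.0, 2.7] [-2.3, 3.2] [-2.1, 3.4] [-1.9, 3.5] [-1.6, 3.6] [-1.4, 3.7] [-1.1, 3.8] [-0.9, 3.9]
```

Emit:
arm_command(motion=[[[-2.9,2.5,-0.5],[0,0,0],1],[[-2.3,3.2,0],[0,0,0],1],[[-2.1,3.4,0],[0,0,0],1],[[-1.9,3.5,0],[0,0,0],1],[[0,0,0],[0,0,0],1]])

```text
time: 11.78
position: [0.6312, -0.1513, 0.0958]
tool_rot: [-0.352, 3.121, 0.001]
ft_force: [0.9, -1.3, 4.8]
grip_width: 0.244
```

```bash
python3 st.py 3
```

```text
t 11.78 r 59.3 crank 1.271 ft -1.1 fr 1.19 fz 4.82 z 0.0958 grip 0.244 th 2.681 j7 2.16 [ 0.9 -1.3  4.8]
[-1.9, 2.4] [-1.1, 2.8] [-1.0, 2.8] [-0.9, 2.9] [-0.7, 2.9] [-0.6, 2.9] [-0.4, 3.0] [-0.3, 3.0]
```

Emit:
arm_command(motion=[[[-1.6,2.5,0],[0,0,0],1],[[-1.1,2.8,0],[0,0,0],1],[[-1.0,2.8,0],[0,0,0],1],[[-0.9,2.9,0],[0,0,0],1],[[0,0,0],[0,0,0],1]])

```text
time: 12.2
position: [0.6327, -0.1399, 0.0957]
tool_rot: [0.352, -3.121, -0.001]
ft_force: [-0.8, -2.1, 6.0]
grip_width: 0.252
```

```bash
python3 st.py 3
```

```text
t 12.2 r 59.3 crank 1.465 ft -2.1 fr -0.67 fz 6.02 z 0.0957 grip 0.252 th 2.875 j7 2.14 [-0.8 -2.1  6. ]
[-1.4, 2.7] [-0.6, 2.9] [-0.4, 3.0] [-0.3, 3.0] [-0.1, 3.0] [0.0, 3.0] [0.2, 3.0] [0.3, 3.0]
```

Emit:
arm_command(motion=[[[-0.7,2.8,0],[0,0,0],1],[[-0.6,2.9,0],[0,0,0],1],[[-0.4,3.0,0],[0,0,0],1],[[0,0,0],[0,0,0],1]])

```text
time: 12.53
position: [0.6324, -0.1308, 0.0957]
tool_rot: [0.352, -3.122, -0.002]
ft_force: [-1.1, -2.0, 6.5]
grip_width: 0.248
```

```bash
python3 st.py 3; python3 - <<'E'
from h import *
im,d=optics.get_image("wrist");cv2.imwrite("pics/w8.png",im)
E
```

```text
t 12.53 r 59.2 crank 1.619 ft -1.85 fr -1.3 fz 6.51 z 0.0957 grip 0.248 th 3.029 j7 2.12 [-1.1 -2.   6.5]
[-1.0, 2.9] [-0.1, 3.0] [0.0, 3.0] [0.2, 3.0] [0.3, 3.0] [0.5, 3.0] [0.6, 2.9] [0.8, 2.9]
```

View pics/w8.png

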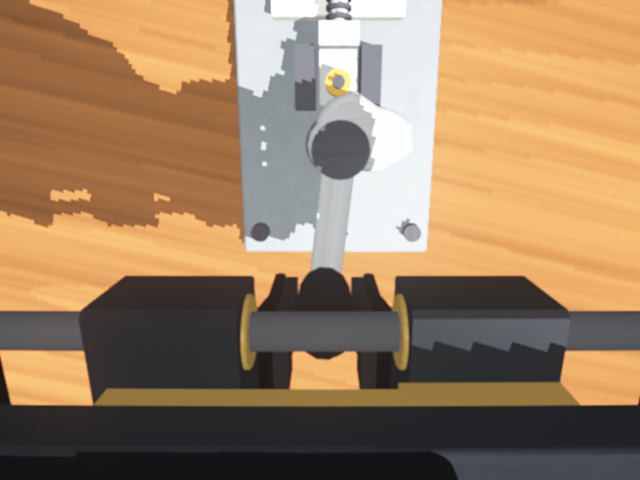

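Emit:
arm_command(motion=[[[-0.4,3.0,0],[0,0,0],1],[[-0.1,3.0,0],[0,0,0],1],[[0,3.0,0],[0,0,0],1],[[0.2,3.0,0],[0,0,0],1],[[0,0,0],[0,0,0],1]])

```text
time: 13.0
position: [0.6303, -0.1205, 0.0958]
tool_rot: [-0.351, 3.121, -0.002]
ft_force: [0.7, -4.9, 4.5]
grip_width: 0.247
```

```bash
python3 st.py 3
```

```text
t 13.0 r 59.2 crank 1.797 ft -4.84 fr -0.75 fz 4.55 z 0.0958 grip 0.247 th 3.207 j7 2.1 [ 0.7 -4.9  4.5]
[-0.5, 3.0] [0.4, 3.0] [0.6, 2.9] [0.7, 2.9] [0.9, 2.9] [1.0, 2.8] [1.1, 2.8] [1.3, 2.7]
```

Emit:
arm_command(motion=[[[0.3,3.0,0],[0,0,0],1],[[0.4,3.0,0],[0,0,0],1],[[0,0,0],[0,0,0],1]])

```text
time: 13.25
position: [0.6278, -0.1134, 0.0957]
tool_rot: [0.351, -3.121, -0.002]
ft_force: [-0.7, -1.8, 6.8]
grip_width: 0.253
```

```bash
python3 st.py 3
```

```text
t 13.25 r 59.3 crank 1.923 ft -1.34 fr -1.31 fz 6.79 z 0.0957 grip 0.253 th 3.333 j7 2.09 [-0.7 -1.8  6.8]
[-0.0, 3.1] [0.8, 2.9] [0.9, 2.9] [1.1, 2.8] [1.2, 2.7] [1.3, 2.7] [1.5, 2.6] [1.6, 2.5]
```

Emit:
arm_command(motion=[[[0.6,2.9,0],[0,0,0],1],[[0.8,2.9,0],[0,0,0],1],[[0.9,2.9,0],[0,0,0],1],[[0,0,0],[0,0,0],1]])

```text
time: 13.58
position: [0.6227, -0.104, 0.0957]
tool_rot: [0.353, -3.119, -0.005]
ft_force: [-3.2, -0.7, 8.6]
grip_width: 0.247
```

```bash
python3 st.py 3;python3 st.py 3|head -1; python3 - <<'E'
from h import *
im,d=optics.get_image("wrist");cv2.imwrite("pics/w9.png",im)
E
```

```text
t 13.58 r 59.3 crank 2.104 ft 1.23 fr -3.09 fz 8.58 z 0.0957 grip 0.247 th 3.514 j7 2.08 [-3.2 -0.7  8.6]
[0.5, 3.0] [1.3, 2.7] [1.4, 2.6] [1.6, 2.6] [1.7, 2.5] [1.8, 2.4] [1.9, 2.3] [2.0, 2.2] 
t 13.58 r 59.3 crank 2.104 ft 1.23 fr -3.09 fz 8.58 z 0.0957 grip 0.247 th 3.514 j7 2.08 [-3.2 -0.7  8.6]
```

View pics/w9.png

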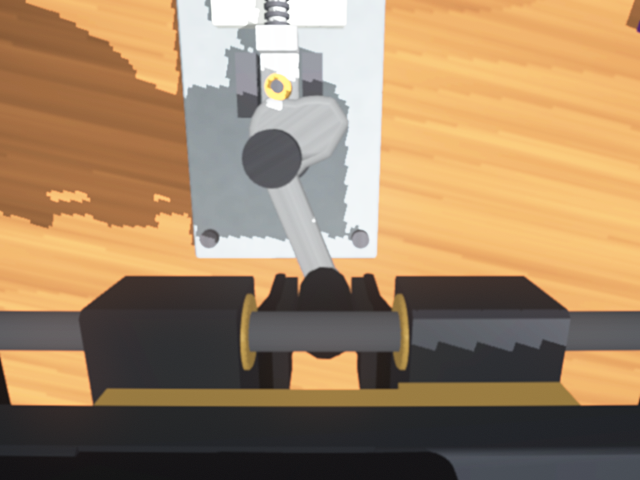

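Emit:
arm_command(motion=[[[1.6,2.6,-1.0],[0,0,0],1],[[1.4,2.6,0],[0,0,0],1],[[1.6,2.6,0],[0,0,0],1],[[0,0,0],[0,0,0],1]])

```text
time: 13.97
position: [0.6172, -0.0976, 0.0959]
tool_rot: [0.353, -3.121, -0.004]
ft_force: [2.2, 0.5, -1.9]
grip_width: 0.249
```

```bash
python3 st.py 3
```

```text
t 13.97 r 59.0 crank 2.246 ft -1.13 fr 1.96 fz -1.86 z 0.0959 grip 0.249 th 3.656 j7 2.06 [ 2.2  0.5 -1.9]
[0.7, 3.0] [1.7, 2.5] [1.8, 2.4] [1.9, 2.3] [2.0, 2.2] [2.1, 2.1] [2.2, 2.0] [2.3, 1.9]
```

Emit:
arm_command(motion=[[[1.6,2.5,0],[0,0,0],1],[[1.7,2.5,0],[0,0,0],1],[[1.8,2.4,0],[0,0,0],1],[[0,0,0],[0,0,0],1]])

```text
time: 14.3
position: [0.6123, -0.0928, 0.096]
tool_rot: [-0.352, 3.119, -0.0]
ft_force: [7.1, -0.0, -6.8]
grip_width: 0.247
```

```bash
python3 st.py 3
```

```text
t 14.3 r 59.0 crank 2.363 ft -5.37 fr 4.66 fz -6.85 z 0.096 grip 0.247 th 3.773 j7 2.05 [ 7.1 -0.  -6.8]
[1.0, 3.0] [1.9, 2.3] [2.1, 2.2] [2.2, 2.1] [2.3, 2.0] [2.4, 1.9] [2.4, 1.7] [2.5, 1.6]
```

Emit:
arm_command(motion=[[[1.5,2.6,0.5],[0,0,0],1],[[2.1,2.2,0],[0,0,0],1],[[0,0,0],[0,0,0],1]])

```text
time: 14.55
position: [0.6097, -0.0906, 0.096]
tool_rot: [-0.35, 3.114, -0.005]
ft_force: [12.2, -2.2, -8.8]
grip_width: 0.245
```

```bash
python3 st.py 3
```

```text
t 14.55 r 59.1 crank 2.421 ft -10.99 fr 5.67 fz -8.84 z 0.096 grip 0.245 th 3.831 j7 2.04 [12.2 -2.2 -8.8]
[1.2, 2.9] [2.1, 2.2] [2.2, 2.1] [2.3, 1.9] [2.4, 1.8] [2.5, 1.7] [2.5, 1.6] [2.6, 1.5]
```

```bash
python3 - <<'E'
from h import *
im,d=optics.get_image("wrist");cv2.imwrite("pics/w10.png",im)
im,d=optics.get_image("side");cv2.imwrite("pics/s10.png",cv2.resize(im[160:260,240:400],None,fx=4,fy=4,interpolation=cv2.INTER_CUBIC))
s=ctrl.get_state();print(s["ft_force"],s["torque"],s["joint_positions"],s["time"])
E
```

```text
[11.86599017 -1.91827294 -8.97647096] [-4.36353573e-01 -2.64374065e+00  1.45844093e-03] [-0.28928363  0.37225375  0.4796453   1.72347589 -0.19017247  1.08418714
  2.04471972] 14.65
```

View pics/w10.png

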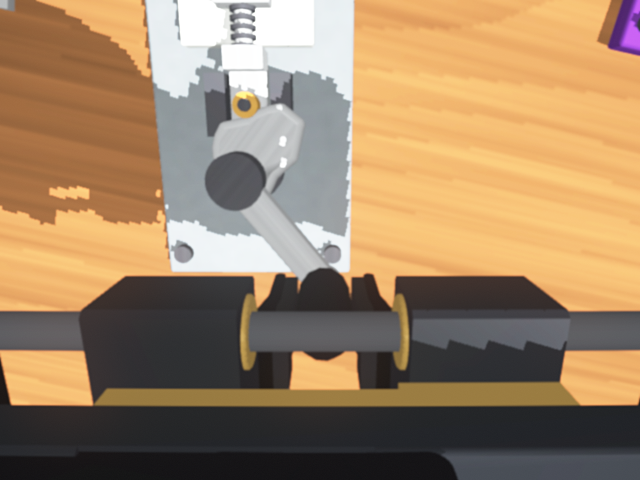

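View pics/s10.png

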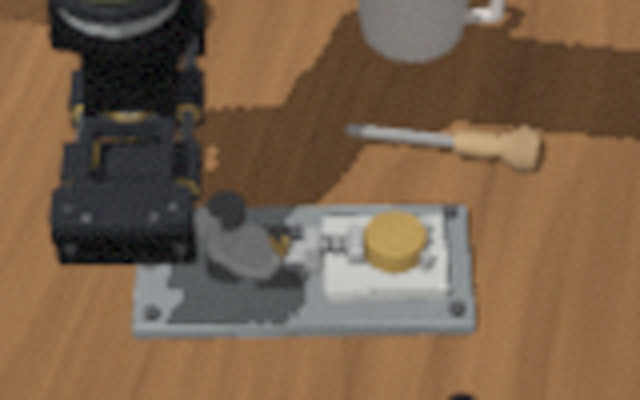

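Emit:
arm_command(motion=[[[-1.2,-0.6,0.4],[0,0,0],1],[[0,0,0],[0,0,0],1],[[0,0,0],[0,0,0],1]])

```text
time: 14.9
position: [0.6104, -0.0912, 0.0959]
tool_rot: [-0.349, 3.116, -0.004]
ft_force: [9.0, -2.9, -5.8]
grip_width: 0.252
```

```bash
python3 st.py 3
```

```text
t 14.9 r 59.1 crank 2.405 ft -8.78 fr 3.37 fz -5.78 z 0.0959 grip 0.252 th 3.815 j7 2.05 [ 9.  -2.9 -5.8]
[1.2, 2.9] [2.0, 2.2] [2.1, 2.1] [2.2, 2.0] [2.3, 1.9] [2.4, 1.8] [2.5, 1.6] [2.6, 1.5]
```

```bash
python3 - <<'E'
from h import *
S=np.array([0.5735,-0.1373]);yaw=np.radians(192.75);ex=np.array([np.cos(yaw),np.sin(yaw)])
def Ef(p,rv): return ext("wrist",{"position":np.array(p),"tool_rot":np.array(rv)})
for nm,p,rv,uv,hub in (("w6",[.6087,-.1296,.189],[-.351,3.121,-.001],(324,142),(325,177)),("w8",[.6324,-.1308,.0957],[.352,-3.122,-.002],(338,82),(340,148)),("w9",[.6227,-.104,.0957],[.353,-3.119,-.005],(278,87),(272,158)),("w10",[.6097,-.0906,.096],[-.35,3.114,-.005],(244,105),(235,180))):
    E=Ef(p,rv);P=pix2plane("wrist",[uv],0.037,E)[0,:2];H=pix2plane("wrist",[hub],0.079,E)[0,:2]
    print(nm,"roller x",((P-S)@ex*1000).round(1),"hub",((H-S)@ex*1000).round(1))
s=ctrl.get_state();E=ext("wrist",s);im,d=optics.get_image("wrist");W=cloud("wrist",d,E)
cv2.imwrite("pics/w11.png",cv2.resize(im[0:200,140:360],None,fx=3,fy=3,interpolation=cv2.INTER_CUBIC))
E
```

```text
w6 roller x 21.1 hub 2.1
w8 roller x 29.5 hub 2.0
w9 roller x 31.0 hub 1.7
w10 roller x 32.1 hub 2.8
```

View pics/w11.png

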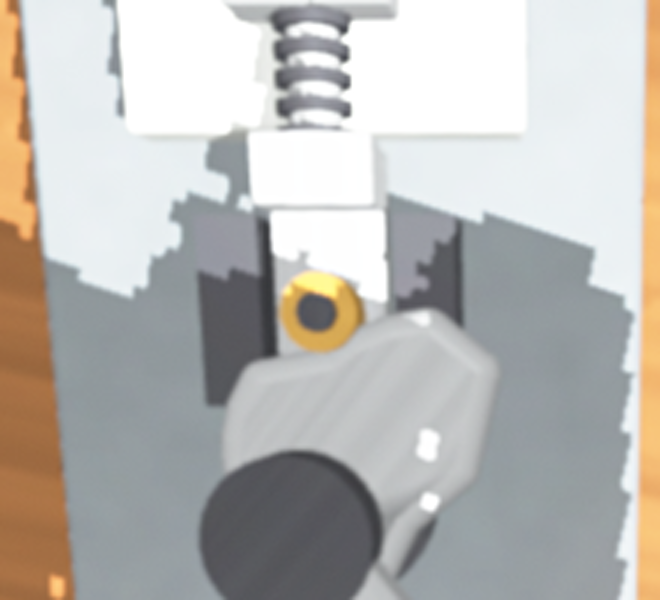

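Emit:
arm_command(motion=[[[-1.9,-2.3,0.3],[0,0,0],1],[[-1.9,-2.3,0],[0,0,0],1],[[-1.7,-2.5,0],[0,0,0],1],[[0,0,0],[0,0,0],1],[[0,0,0],[0,0,0],1]])

```text
time: 15.37
position: [0.6153, -0.0956, 0.0958]
tool_rot: [-0.351, 3.121, 0.001]
ft_force: [3.8, 1.7, 2.8]
grip_width: 0.246
```

```bash
python3 st.py -1; python3 - <<'E'
from h import *
im,d=optics.get_image("wrist")
cv2.imwrite("pics/w12.png",cv2.resize(im[0:200,140:360],None,fx=3,fy=3,interpolation=cv2.INTER_CUBIC))
E
```

```text
t 15.37 r 59.0 crank 2.293 ft -1.46 fr 3.9 fz 2.77 z 0.0958 grip 0.246 th 3.703 j7 2.06 [3.8 1.7 2.8]
[-1.3, -0.3] [-0.5, -0.9] [-0.5, -0.9] [-0.5, -0.9] [-0.5, -0.9] [-0.5, -0.9] [-0.4, -0.9] [-0.4, -0.9]
```

View pics/w12.png

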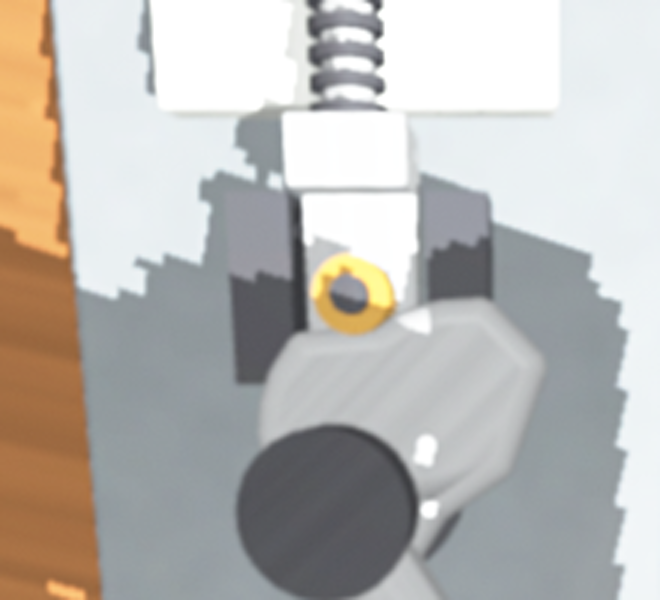

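Emit:
arm_command(motion=[[[-1.6,-1.6,0.2],[0,0,0],1],[[-1.4,-2.2,0],[0,0,0],1],[[0,0,0],[0,0,0],1],[[0,0,0],[0,0,0],1]])

```text
time: 15.75
position: [0.6185, -0.099, 0.0957]
tool_rot: [-0.35, 3.122, 0.001]
ft_force: [2.2, 1.7, 5.2]
grip_width: 0.247
```

```bash
python3 st.py -1
```

```text
t 15.75 r 59.1 crank 2.214 ft -0.15 fr 2.82 fz 5.18 z 0.0957 grip 0.247 th 3.624 j7 2.06 [2.2 1.7 5.2]
[-1.2, -0.5] [-0.4, -0.9] [-0.4, -0.9] [-0.4, -0.9] [-0.4, -0.9] [-0.4, -0.9] [-0.4, -0.9] [-0.3, -0.9]
```

Emit:
arm_command(motion=[[[-0.3,0.1,-0.5],[0,0,0],1],[[0,0,0],[0,0,0],0.7],[[0,0,0],[0,0,0],0.6],[[0,0,0],[0,0,0],0.5],[[0,0,0],[0,0,0],0.5],[[0,0,0],[0,0,0],0.5]])

```text
time: 16.25
position: [0.618, -0.0994, 0.0952]
tool_rot: [0.349, -3.121, 0.0]
ft_force: [-0.7, 0.2, 0.0]
grip_width: 0.474
```

```bash
python3 st.py -1; python3 - <<'E'
from h import *
im,d=optics.get_image("wrist")
cv2.imwrite("pics/w13.png",im)
E
```

```text
t 16.25 r 58.5 crank 2.214 ft 0.56 fr -0.41 fz 0.05 z 0.0952 grip 0.474 th 3.624 j7 2.06 [-0.7  0.2  0. ]
[-1.8, -0.2] [-0.4, -0.9] [-0.4, -0.9] [-0.4, -0.9] [-0.4, -0.9] [-0.4, -0.9] [-0.4, -0.9] [-0.3, -0.9]
```

View pics/w13.png

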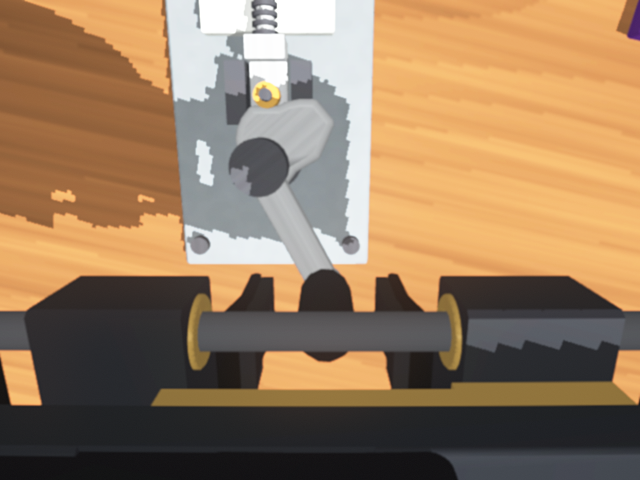

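Emit:
arm_command(motion=[[[0,0,0],[0,0,0],0.4],[[0,0,-10],[0,0,0],0.4],[[0,0,-30],[0,0,0],0.4],[[0,0,-40],[0,0,0],0.4],[[0,-35,-20],[0,0,0],0.4],[[-20,0,0],[0,0,0],0.4],[[0,0,0],[0,0,0],0.4],[[0,0,0],[0,0,0],0.4]])

```text
time: 16.97
position: [0.6465, -0.1287, 0.1967]
tool_rot: [-0.35, 3.121, -0.0]
ft_force: [-0.7, 0.5, -0.0]
grip_width: 0.596
```

```bash
python3 look2.py w14; python3 - <<'E'
from h import *
im,d=optics.get_image("side");cv2.imwrite("pics/s14.png",cv2.resize(im[160:260,240:400],None,fx=4,fy=4,interpolation=cv2.INTER_CUBIC))
E
```

```text
16.9667 [ 0.64647554 -0.12873524  0.19665681] [-9.75116359e-01 -2.21692111e-01 -8.33659514e-04] [-0.68810485  0.49550115 -0.00972654] 0.596290904552438
0.03 [317   0  38  48 977] z 0.037 top tool [0.1311 0.0096 0.1597] world [ 0.5166 -0.1485  0.0369] circ [133.5   9.4] 15.5
0.03 [ 313   62   69   77 2229] z 0.0353 top tool [0.091  0.018  0.1612] world [ 0.5539 -0.1313  0.0354] circ [84.7 14.9] 26.5
0.03 [   0  163   59   76 1246] z 0.0427 top tool [ 0.0202 -0.2076  0.1539] world [ 0.6729 -0.3356  0.0428] circ [  14.3 -225.2] 26.9
0.06 [ 318   97   77  110 2639] z 0.0691 top tool [0.0659 0.0135 0.1269] world [ 0.5793 -0.1302  0.0697] circ [53.1 19.9] 35.1
0.095 [ 366  191   41   41 1271] z 0.115 top tool [0.021  0.0369 0.0817] world [ 0.6179 -0.0974  0.115 ] circ [20.8 36.8] 9.4
```

View pics/w14.png

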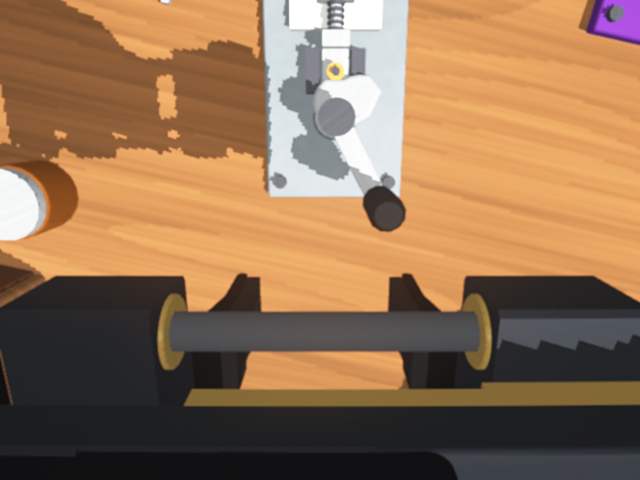

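View pics/s14.png

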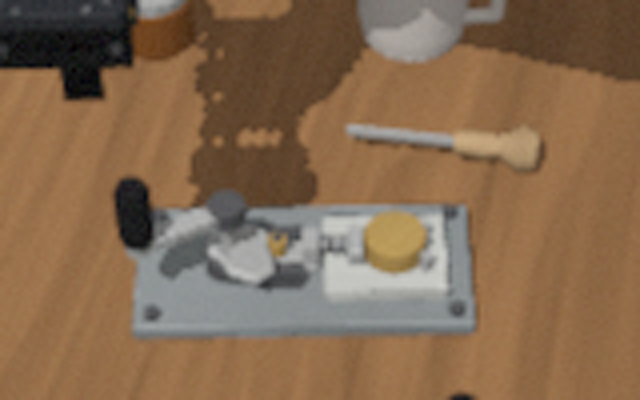

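Emit:
arm_command(motion=[[[35,0,-10],[0,0,0],0.4],[[35,0,0],[0,0,0],0.4],[[0,0,0],[0,0,0],0.4],[[0,0,0],[0,0,0],0.4]])

```text
time: 17.4
position: [0.5752, -0.1449, 0.2056]
tool_rot: [0.347, -3.121, -0.002]
ft_force: [0.0, -0.6, -0.1]
grip_width: 0.6
```

```bash
python3 look2.py w15
```

```text
17.4 [ 0.57524125 -0.14490099  0.20555289] [-9.75570485e-01 -2.19685112e-01  8.24699280e-04] [ 0.02045105 -0.59996589 -0.13918515] 0.5999935814805626
0.03 [   0    0   53   99 1313] z 0.0433 top tool [ 0.1178 -0.1981  0.1622] world [ 0.5037 -0.3638  0.0431] circ [ 119.4 -211.5] 33.3
0.03 [ 307   35   57  121 4207] z 0.0409 top tool [0.1059 0.0093 0.1646] world [ 0.4697 -0.1589  0.041 ] circ [89.3 11.5] 36.5
0.03 [ 314  169   62   56 2017] z 0.0351 top tool [0.0166 0.0167 0.1703] world [ 0.5552 -0.132   0.0353] circ [12.3 15.2] 25.6
0.03 [ 12 255  62  20 518] z 0.0436 top tool [-0.0373 -0.2158  0.162 ] world [ 0.6589 -0.347   0.0431] circ [ -39.7 -221.7] 17.0
0.06 [   0    0   25   91 1622] z 0.078 top tool [ 0.1206 -0.1931  0.1274] world [ 0.4999 -0.3596  0.078 ] circ [ 120.7 -195.7] 17.5
0.06 [624   6  16  31 338] z 0.075 top tool [0.1309 0.1914 0.1305] world [0.4054 0.0133 0.0755] circ [131.5 193. ] 7.5
0.06 [ 318  208   55   67 1771] z 0.0688 top tool [-0.0057  0.0127  0.1369] world [ 0.5779 -0.1311  0.0687] circ [-12.4  18. ] 27.5
```

View pics/w15.png

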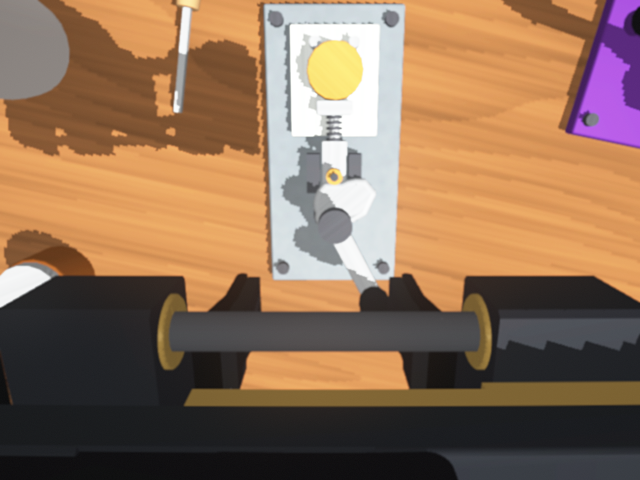

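```bash
python3 - <<'E'
from bench import ctrl
print(ctrl.close_job(), ctrl.get_state()["time"])
E
```

```text
the job is handed in; nothing more can be done
the job is handed in; nothing more can be done
```

The blank is clamped in the nest, the roller rests in the cam's flat, and I handed the job in at about 17.5 s. No verdict is reported.

- **Placing the blank:** I set it flat on the bed about 4 mm short of the nest point and let go of it with the jaw still back. I checked the position against the two pins in the wrist camera before cranking.
- **Cranking:** I cranked anticlockwise by the knob. The resistance rose to about 5 N at roughly 1.8 rad. It turned into a slight forward pull near 2.1 rad and was about nil near 2.2 rad.
- **Overshoot:** I misread the picture at first and took the shoulder for the ramp. I pushed on to about 2.42 rad, where I felt about 11 N at the knob, before I recognised it. I did not measure the cam load itself, but 11 N should keep it below the 80 N limit. I then backed off to about 2.21 rad and let go.
- **Last checks:**
  - After release the knob stayed where it was, and nothing touches the crank now.
  - The blank has moved about 5 mm against the pins. Its centre is within about 1 mm of the estimated nest centre, and its top is at the height expected for lying flat.
  - I did not measure the jaw force directly; I infer it from the roller's position in the flat.
  - The arm touched no bystander on its way, as far as I could tell, though I did not re-measure each one at the end.

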